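# Slide the comb holder round the curved ledge rail

### The job

One of the two small aluminium comb holders is threaded on the curved steel rail on the ledge. Slide that holder along the rail, turning it with the bend, all the way to the square end block so that it stands up against it, then let go. Leave the spare holder that is not on the rail, and the trimmer, where they are.

Things in the scene. Friction and masses are not known exactly. Their poses are not given: they have to be found in the camera images.
- carriage: Aluminium comb holder on the rail, loose, 0.15 kg. Tube 26 mm long, 32 mm outside, 18 mm bore, axis 17 mm up, on a foot 26 x 38 x 6 mm resting on the ledge; on top an upright grip plate 30 mm along x, 14 mm thick along y (pinch this), 31 to 80 mm above the ledge. Origin: centre of foot's underside; x along the tube, y across the plate, z up. Binds if over 15 deg off the rod's direction.
- rail: Fixed level steel rod 10 mm thick, an arc of 140 mm radius, 17 mm up. Origin: arc centre on the ledge. Angle a anticlockwise from its +x axis: round post (26 mm wide, 30 high) at -20 deg, rod on to the square end block at 101 deg. At a the holder's foot is at (140 cos a, 140 sin a) mm, its x axis along a + 90 deg. It starts within 8 deg of a = 0 and meets the block at about 90 deg, foot at (0, 140) mm.
- end_block (a point): Centre of the top of the square-cornered steel end block on the rail's end, the place to slide to: 20 mm along the rod, 32 mm across it, 30 mm high.
- spare: Spare comb holder, the same in shape, size and material as the other, standing loose on the ledge inside the curve, not on the rail, within 30 mm of the arc's centre. Origin: centre of the foot's underside. To be left alone.
- trimmer: Black trimmer lying on the ledge outside the curve, about 260 mm from the arc's centre, two clear guard combs clipped on its head; 162 mm long, 44 mm wide, 33 mm high. Origin on its underside near mid-length, x towards the combs. To be left alone.
Not all that is in view belongs to the job. What is shaped like the carriage but pink is not meant.

How it is judged:
By the outcome, as a careful person would: the job done as asked, in the order asked, and still so for the second after the job is handed in, with the robot touching nothing.
It also fails if it takes over 35 s, if anything falls off the work surface, if the arm or the gripper's body presses on something with over 40 N, if the wrist force passes 120 N, or if a joint passes its speed limit or range.

### The arm

A 6-joint arm with a two-finger parallel gripper is mounted at the origin on the work surface. World frame = base frame: x ahead of the robot, y to its left, z up, the work surface at z = 0. Lengths are in m, angles in degrees, forces in N, time in s.
With the tool pointing down it reaches from about 0.375 to 0.9 m from the base axis. Payload 3.1 kg.
Tool frame: the origin (TCP) lies midway between the tips of the shut fingers; the grasp point (between the pads) lies 19 mm behind it; z points along the fingers, y is the direction in which the jaws open and shut (so a half turn about z gives the same grasp; the last joint's range is limited). The gripper opens to 87 mm and grips with 3 to 60 N. Pads are 19 mm wide; open, the fingers measure 117 mm over their backs; the gripper's body (75 mm by 190 mm) begins 51 mm behind the grasp point.
Start: joints at [62.252, 30.224, 82.088, -0, 67.689, -10.227], TCP at [0.188, 0.596, 0.223] pointing down, gripper open.
Joint ranges: [-176.69, 176.69], [-43.24, 126.21], [12.49, 139.97], [-82, 262], [0, 151.66], [-163.58, 163.58]. Speed limits (degrees/s): [159.86, 159.86, 180, 180, 180, 180].

### API

Orientations are given as a 3x3 rotation matrix whose columns are the frame's x, y, z axes.
In Python, from rig import bot gives the robot as it stands.
- The arm moves only by the tool carry_out, never from a script. Its arguments are lists of equal length, an entry for each row: "grip": the gripper's target within -1 to 1 (fully open at 1, half-way at 0, shut at -1); "slide": the shift along the tool's x, y, z in mm, a list of three; "twist": the turn, a rotation vector about the tool's x, y, z in rad, a list of three. In form: {"grip": [grip, ...], "slide": [[dx, dy, dz], ...], "twist": [[wx, wy, wz], ...]}. A call has 1 to 12 rows; each row shifts and turns the pose as measured when the row begins, along the tool's axes as they then stand; what a row does not reach is not made up. A row lasts 1/10 s, in which the tool goes at most 50 mm and 8.59 degrees, less where a joint would pass 70% of its speed; a pose out of reach is approached as far as the arm can. A call is refused whole if a number of a shift passes 50 or a number of a turn 0.15, either way. A call with a gripper value outside its range is refused whole. The fingers move at their own pace and stop on an object; the grip force is fixed at half the most. Time passes only in rows, so rows that do not move let the fingers close. It gives the time, the measured TCP pose, the force and the opening at its end, in the units of the state.
- bot.read_state(): the state, without advancing time (a new reading comes with each control period).
- bot.capture(name): name is "scene" or "top" or "wrist"; returns a dict with "color" (400x640x3 uint8, red, green, blue), "depth" (400x640 float32, m along the optical axis (not along the pixel's ray), 0 where there is no reading), "fx", "fy", "cx", "cy" (pixels), "k1" (the pictures are not rectified: a ray, as slopes to the right and down, at radius r is drawn at 1 + k1 r^2 times it, then the intrinsics apply), "position" and "rotation" of the camera in the world; the wrist camera has in their place "T_tool_cam" (4x4, takes a point from camera to tool coordinates, whose origin is the TCP and whose axes are the flange's). Camera axes: x right, y up, looking along -z (the intrinsics and any distortion apply to the point x, -y, -z); pixel columns grow to the right and rows downward; lengths in m; the calibration is good to about 2 mm. A picture is of the moment at which its call begins: read the wrist's pose just before it.
- bot.hand_in(): hands the job in, once; it reports no verdict.
The state is a dict: "time_s": time; "joint_positions": joint angles; "qvel": joint speeds; "tau": joint torques, N m; "position": TCP position; "tcp_rot": TCP orientation; "force": force on the tool from outside, world axes, zero at the start; "moment": the same for the moment, N m; "opening": opening from 0.0 (shut) to 1.0 (fully open).
Only numpy, scipy, OpenCV 4.12 (cv2) and the standard library are available. Lean on these libraries where they do the work, as an engineer would, in place of code of your own. Each camera call takes 0.05 s, during which the arm holds its last target.

## Working session

There is one attempt and no reset: what is moved stays moved. The work goes in short steps, Python scripts to look and compute and a tool call to move; the robot and the scene stay as the last step left them, time stands still between calls to the robot, and variables do not carry over. Pictures are saved under pics/ and viewed, and the job is handed in when it is done.

Besides the shell and the picture viewer there is one more tool, called as name(argument=value, ...), one argument or row to a line, values as JSON. carry_out: Moves the arm, as the interface text tells. Its arguments: {"type":"object","properties":{"grip":{"type":"array"},"slide":{"type":"array"},"twist":{"type":"array"}},"required":["grip","slide","twist"]}

```bash
ls; mkdir -p pics
python3 - <<'E'
from rig import bot
import cv2
s=bot.read_state();print(s)
for n in("scene","top","wrist"):
    c=bot.capture(n);cv2.imwrite(f"pics/{n}0.png",c["color"][:,:,::-1])
    print(n,{k:v for k,v in c.items() if k not in("color","depth")})
E
```

```text
pics
{'time_s': 0.0, 'joint_positions': array([ 6.22515937e+01,  3.02776754e+01,  8.21556014e+01, -1.97862562e-04,
        6.76883574e+01, -1.02274244e+01]), 'qvel': array([ 0.00513563, -0.03088942, -0.0513267 ,  0.04988575,  0.0154358 ,
        0.01680123]), 'tau': array([-2.78651743e-03, -4.40046465e+01, -1.76594138e+01,  6.31056377e-02,
        5.84048009e-02, -1.71260003e-04]), 'position': array([0.1877928 , 0.59536463, 0.22158982]), 'tcp_rot': array([[-9.53606979e-01,  3.01052751e-01, -9.85580409e-04],
       [ 3.01054133e-01,  9.53605198e-01, -1.88026854e-03],
       [ 3.73794583e-04, -2.08975026e-03, -9.99997747e-01]]), 'force': array([-0.07925755, -0.44934607, -0.1167829 ]), 'moment': array([ 0.02502221, -0.00880019,  0.0095463 ]), 'opening': 0.9971274742619191}
scene {'fx': 439.805133554271, 'fy': 439.805133554271, 'cx': 318.4491198905095, 'cy': 193.81095652135724, 'k1': -0.007592350268388332, 'position': array([1.11853643, 0.46370482, 0.69748914]), 'rotation': array([[-0.71562111, -0.47174643,  0.51511333],
       [ 0.69838627, -0.49587429,  0.51610591],
       [ 0.01196034
[... 179 characters left out ...]
 array([ 0.55497696, -0.0186599 ,  0.75197533]), 'rotation': array([[ 0.02161432,  0.99683135, -0.07655114],
       [-0.99950942,  0.0198094 , -0.02425935],
       [-0.02266604,  0.07703794,  0.99677049]])}
wrist {'fx': 275.6950389582936, 'fy': 275.6950389582936, 'cx': 315.48374560028805, 'cy': 201.61360655299572, 'k1': -0.024399744364766152, 'T_tool_cam': array([[ 8.30556321e-05,  9.60835876e-01,  2.77118049e-01,
         7.63369679e-02],
       [ 9.99999819e-01,  8.52138992e-05, -5.95169421e-04,
        -4.26459574e-04],
       [-5.95474441e-04,  2.77118048e-01, -9.60835695e-01,
        -1.63123674e-01],
       [ 0.00000000e+00,  0.00000000e+00,  0.00000000e+00,
         1.00000000e+00]])}
```

View pics/scene0.png

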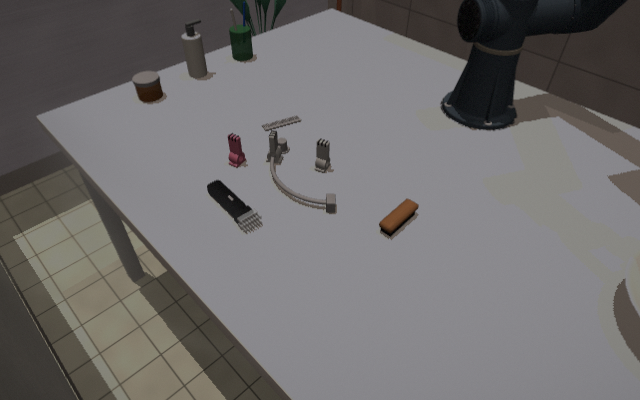

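View pics/top0.png

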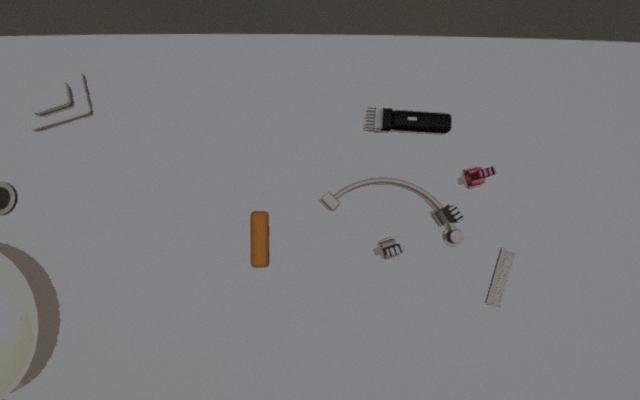

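View pics/wrist0.png

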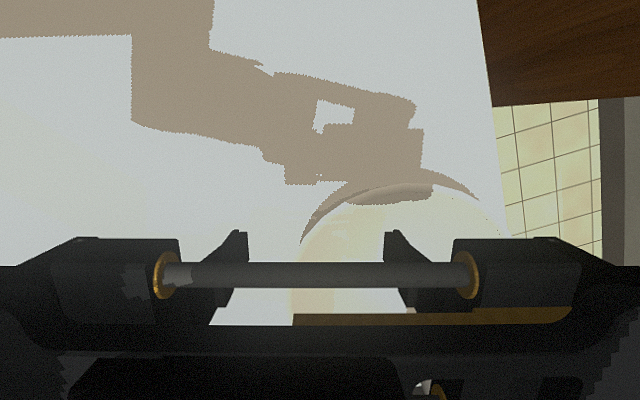

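The top view shows the post at about (454,237), the threaded carriage at about (445,215), the block at about (330,201), and the spare at about (390,248). The trimmer is at about (410,120), and the pink decoy at about (476,177). I'll enlarge the crop next and fit the arc.

```bash
cat > h.py <<'E'
import numpy as np, cv2
from rig import bot
def pix2world(c,uv,z):
    """intersect pixel rays with plane z"""
    uv=np.atleast_2d(uv).astype(float)
    K=np.array([[c["fx"],0,c["cx"]],[0,c["fy"],c["cy"]],[0,0,1]])
    n=cv2.undistortPoints(uv[:,None,:],K,np.array([c["k1"],0,0,0.]))[:,0]
    d=np.c_[n[:,0],-n[:,1],-np.ones(len(n))]@c["rotation"].T
    t=(z-c["position"][2])/d[:,2]
    return c["position"]+t[:,None]*d
def world2pix(c,P):
    P=np.atleast_2d(P); q=(P-c["position"])@c["rotation"]
    n=np.c_[q[:,0]/-q[:,2],-q[:,1]/-q[:,2]]; r2=(n**2).sum(1,keepdims=True)
    n=n*(1+c["k1"]*r2); return np.c_[n[:,0]*c["fx"]+c["cx"],n[:,1]*c["fy"]+c["cy"]]
def wristcam():
    s=bot.read_state(); c=bot.capture("wrist"); T=c["T_tool_cam"]
    c["rotation"]=s["tcp_rot"]@T[:3,:3]; c["position"]=s["position"]+s["tcp_rot"]@T[:3,3]
    return s,c
E
python3 - <<'E'
from h import *
c=bot.capture("top");im=c["color"][:,:,::-1]
cv2.imwrite("pics/top1.png",cv2.resize(im[150:275,310:490],None,fx=4.4,fy=4.4,interpolation=cv2.INTER_CUBIC)*1)
c=bot.capture("scene");im=c["color"][:,:,::-1]
cv2.imwrite("pics/scene1.png",cv2.resize(im[110:230,220:360],None,fx=5,fy=5,interpolation=cv2.INTER_CUBIC))
E
```

```text
(no output)
```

View pics/top1.png

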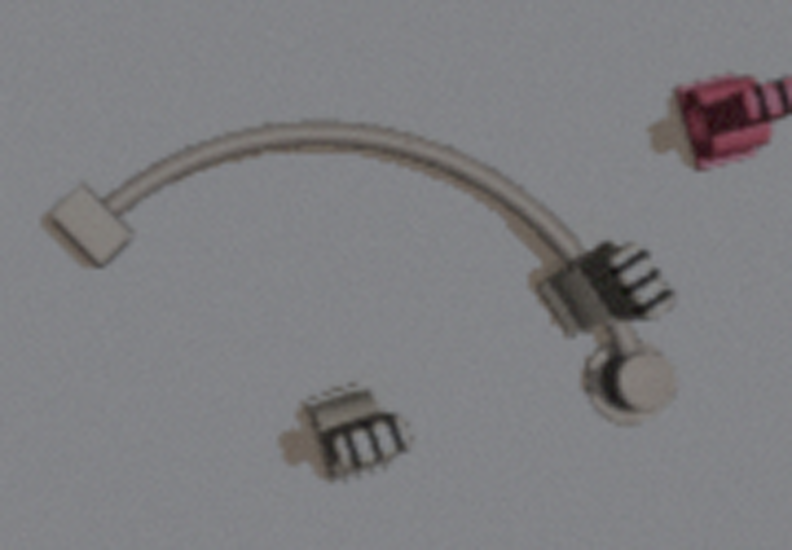

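View pics/scene1.png

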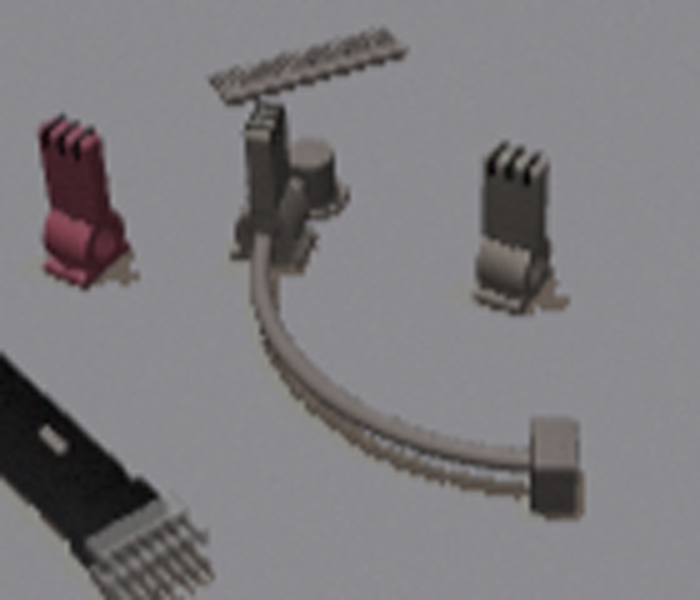

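```bash
cat > fit.py <<'E'
from h import *
from scipy.optimize import least_squares
c=bot.capture("top")
def up(p): p=np.array(p,float); return (p+.5)/4.4-.5+[310,150]
rod=up([(120,203),(155,176),(200,151),(250,136),(310,131),(370,136),(430,154),(480,179),(530,214),(570,250)])
blk=up([(92,224)]);post=up([(645,384)])
R=pix2world(c,rod,.018)[:,:2];B=pix2world(c,blk,.03)[0,:2];P=pix2world(c,post,.03)[0,:2]
def pt(p,a): a=np.radians(a)+p[2]; return p[:2]+.14*np.array([np.cos(a),np.sin(a)])
f=lambda p:np.r_[np.hypot(*(R-p[:2]).T)-.14,pt(p,101)-B,pt(p,-20)-P]
m=(B+P)/2
r=min((least_squares(f,[*m,t]) for t in np.arange(0,6.3,.5)),key=lambda r:r.cost)
p=r.x;print("centre",p[:2],"theta0deg",np.degrees(p[2])%360,"res mm",np.round(r.fun*1e3,1));print(B,P)
# carriage plate top: from picture, fingers top
tops=up([(618,248),(640,243),(673,310),(655,320),(645,285)])
Q=pix2world(c,tops,.08);
for q in Q: d=q[:2]-p[:2];print(q,np.hypot(*d),np.degrees(np.arctan2(*d[::-1])-p[2])%360)
np.save("p.npy",p)
# overlay
o=cv2.resize(c["color"][150:275,310:490,::-1],None,fx=4.4,fy=4.4,interpolation=cv2.INTER_CUBIC)
for a in range(-20,102,5):
    u=world2pix(c,[*pt(p,a),.018])[0];u=(u-[310,150]+.5)*4.4-.5;cv2.circle(o,tuple(int(round(x)) for x in u),2,(0,0,255),-1)
for A,z in((-4,.08),(-2,.08),(0,.08),(2,.08),(4,.08)):
    u=world2pix(c,[*pt(p,A),z])[0];u=(u-[310,150]+.5)*4.4-.5;cv2.circle(o,tuple(int(round(x)) for x in u),2,(0,255,0),-1)
cv2.imwrite("pics/fit1.png",o)
E
python3 fit.py
```

```text
centre [ 0.5091697  -0.11056072] theta0deg 304.38289645116515 res mm [-1.5 -0.2  1.3  1.5  0.7  0.5 -0.4 -1.  -0.8  0.5  0.8  0.9  0.1 -0.4]
[ 0.60671252 -0.01175657] [ 0.54387786 -0.24576305]
[ 0.59778276 -0.21953606  0.08      ] 0.14045604110344248 4.733313585349322
[ 0.59992734 -0.22821906  0.08      ] 0.14859486573654246 3.2624761470598855
[ 0.5738152 -0.241121   0.08     ] 0.14568811774773194 351.95891523020583
[ 0.569754  -0.2340234  0.08     ] 0.1375263317938473 351.75472348184366
[ 0.58342046 -0.23013167  0.08      ] 0.14074937548812122 357.45641542540824
```

View pics/fit1.png

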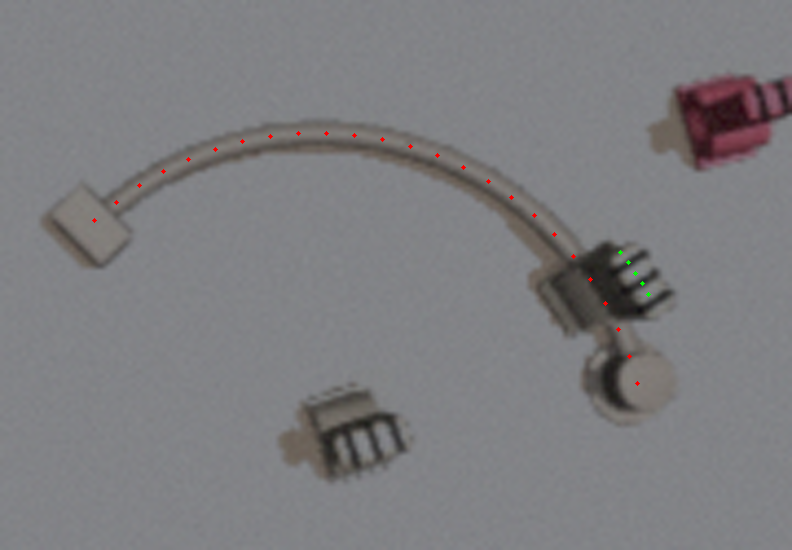

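```bash
cat > plan.py <<'E'
import sys
from h import *
from scipy.spatial.transform import Rotation as Ro
def plan(target,yaw_y,n,nmax=12,grip=1):
    """target TCP pos, world angle (deg) of tool y; tool down; n rows"""
    s=bot.read_state();p=s["position"];R=Ro.from_matrix(s["tcp_rot"])
    y=np.radians(yaw_y);Y=np.array([np.cos(y),np.sin(y),0]);Z=np.array([0,0,-1.])
    G=Ro.from_matrix(np.c_[np.cross(Y,Z),Y,Z]);rv=(R.inv()*G).as_rotvec()
    S=[];T=[]
    for i in range(min(n,nmax)):
        Ri=R*Ro.from_rotvec(rv*i/n)
        S.append([round(float(v)) if n>6 else round(float(v),1) for v in Ri.inv().apply((target-p)/n)*1e3]);T.append([round(float(v),3) for v in rv/n])
    print("rv",rv,"d mm",(target-p)*1e3);print({"slide":S,"twist":T})
E
python3 - <<'E'
from plan import *
c=bot.capture("top")
print(pix2world(c,[[476,177],[390,248]],.03))
p=np.load("p.npy");a=np.radians(-2)+p[2]
plan(np.array([*(p[:2]+.14*np.array([np.cos(a),np.sin(a)])),.2]),np.degrees(a),24)
E
```

```text
[[ 0.65630557 -0.28336646  0.03      ]
 [ 0.52095621 -0.12346539  0.03      ]]
rv [-4.16386126e-04  5.80020628e-04  2.27064580e+00] d mm [ 396.12541209 -824.63891654  -22.29366002]
{'slide': [[-26, -28, 1], [-29, -25, 1], [-31, -22, 1], [-33, -19, 1], [-35, -16, 1], [-36, -13, 1], [-37, -9, 1], [-38, -6, 1], [-38, -2, 1], [-38, 1, 1], [-38, 5, 1], [-37, 8, 1]], 'twist': [[-0.0, 0.0, 0.095], [-0.0, 0.0, 0.095], [-0.0, 0.0, 0.095], [-0.0, 0.0, 0.095], [-0.0, 0.0, 0.095], [-0.0, 0.0, 0.095], [-0.0, 0.0, 0.095], [-0.0, 0.0, 0.095], [-0.0, 0.0, 0.095], [-0.0, 0.0, 0.095], [-0.0, 0.0, 0.095], [-0.0, 0.0, 0.095]]}
```

carry_out(
  grip=[0.1, 0.1, 0.1, 0.1, 0.1, 0.1, 0.1, 0.1, 0.1, 0.1, 0.1, 0.1],
  slide=[
    [-26, -28, 0],
    [-29, -25, 0],
    [-31, -22, 0],
    [-33, -19, 0],
    [-35, -16, 0],
    [-36, -13, 0],
    [-37, -9, 0],
    [-38, -6, 0],
    [-38, -2, 0],
    [-38, 1, 0],
    [-38, 5, 0],
    [-37, 8, 0],
  ],
  twist=[
    [0, 0, 0.095],
    [0, 0, 0.095],
    [0, 0, 0.095],
    [0, 0, 0.095],
    [0, 0, 0.095],
    [0, 0, 0.095],
    [0, 0, 0.095],
    [0, 0, 0.095],
    [0, 0, 0.095],
    [0, 0, 0.095],
    [0, 0, 0.095],
    [0, 0, 0.095],
  ],
)

```text
time_s: 1.55
position: [0.386, 0.1706, 0.2227]
tcp_rot: [[-0.089, 0.996, 0.008], [0.996, 0.089, 0.007], [0.006, 0.009, -1.0]]
force: [1.0, 0.3, 0.7]
opening: 0.546
```

Run:
```python
from plan import *
p=np.load("p.npy");a=np.radians(-2)+p[2]
plan(np.array([*(p[:2]+.14*np.array([np.cos(a),np.sin(a)])),.2]),np.degrees(a),14)
```

```text
rv [ 0.0046653  -0.01040365  1.0944124 ] d mm [ 198.12834535 -399.39637785  -22.72807458]
{'slide': [[-30, 12, 2], [-29, 14, 2], [-28, 16, 2], [-26, 18, 2], [-25, 20, 2], [-23, 22, 2], [-21, 24, 2], [-19, 25, 2], [-17, 27, 2], [-15, 28, 2], [-13, 29, 2], [-11, 30, 2]], 'twist': [[0.0, -0.001, 0.078], [0.0, -0.001, 0.078], [0.0, -0.001, 0.078], [0.0, -0.001, 0.078], [0.0, -0.001, 0.078], [0.0, -0.001, 0.078], [0.0, -0.001, 0.078], [0.0, -0.001, 0.078], [0.0, -0.001, 0.078], [0.0, -0.001, 0.078], [0.0, -0.001, 0.078], [0.0, -0.001, 0.078]]}
```

carry_out(
  grip=[0.1, 0.1, 0.1, 0.1, 0.1, 0.1, 0.1, 0.1, 0.1, 0.1, 0.1, 0.1],
  slide=[
    [-30, 12, 2],
    [-29, 14, 2],
    [-28, 16, 2],
    [-26, 18, 2],
    [-25, 20, 2],
    [-23, 22, 2],
    [-21, 24, 2],
    [-19, 25, 2],
    [-17, 27, 2],
    [-15, 28, 2],
    [-13, 29, 2],
    [-11, 30, 2],
  ],
  twist=[
    [0, -0.001, 0.08],
    [0, -0.001, 0.08],
    [0, -0.001, 0.08],
    [0, -0.001, 0.08],
    [0, -0.001, 0.08],
    [0, -0.001, 0.08],
    [0, -0.001, 0.08],
    [0, -0.001, 0.08],
    [0, -0.001, 0.08],
    [0, -0.001, 0.08],
    [0, -0.001, 0.08],
    [0, -0.001, 0.08],
  ],
)

```text
time_s: 2.75
position: [0.5524, -0.195, 0.2018]
tcp_rot: [[0.794, 0.608, 0.011], [0.608, -0.794, -0.004], [0.006, 0.01, -1.0]]
force: [0.4, 0.4, -0.7]
opening: 0.551
```

Run:
```python
from plan import *
p=np.load("p.npy");a=np.radians(-2)+p[2]
plan(np.array([*(p[:2]+.14*np.array([np.cos(a),np.sin(a)])),.2]),np.degrees(a),3)
s,c=wristcam();cv2.imwrite("pics/w1.png",c["color"][:,:,::-1])
```

```text
rv [ 0.0098946  -0.00672019  0.08787848] d mm [ 31.76400353 -33.82826674  -1.83333898]
{'slide': [[1.6, 15.4, 0.8], [2.0, 15.3, 0.7], [2.5, 15.3, 0.7]], 'twist': [[0.003, -0.002, 0.029], [0.003, -0.002, 0.029], [0.003, -0.002, 0.029]]}
```

View pics/w1.png

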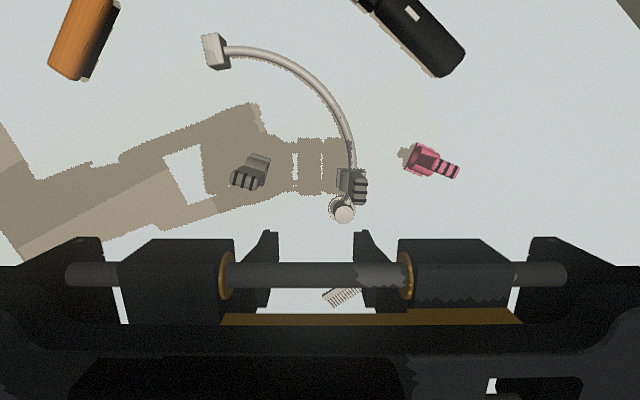

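The wrist view shows the carriage at about (355,185), the post at (343,210), and the block at (213,50). I'll use an enlarged crop to refine the fit.

```bash
cat > wv.py <<'E'
from plan import *
import sys
name=sys.argv[1];x0,y0,x1,y1=map(int,sys.argv[2:6]);k=float(sys.argv[6])
s,c=wristcam();p=np.load("p.npy")
o=cv2.resize(c["color"][y0:y1,x0:x1,::-1],None,fx=k,fy=k,interpolation=cv2.INTER_CUBIC)
def d(P,col):
    u=world2pix(c,P)[0];u=(u-[x0,y0]+.5)*k-.5;cv2.circle(o,tuple(int(round(x)) for x in u),2,col,-1)
def pt(a,r=.14): a=np.radians(a)+p[2];return p[:2]+r*np.array([np.cos(a),np.sin(a)])
for a in range(-20,102,5): d([*pt(a),.022],(0,0,255))
a0=float(sys.argv[7]);e=np.degrees(.015/.14)
for a in (a0-e,a0,a0+e):
    for r in(.133,.147): d([*pt(a,r),.08],(0,255,0))
cv2.imwrite("pics/"+name,o)
import pickle;pickle.dump((s,{k:v for k,v in c.items()}),open(name+".pkl","wb"))
print(s["time_s"],s["position"])
E
python3 wv.py w2.png 190 20 390 230 2.8 -2
```

```text
2.8 [ 0.555505   -0.20099548  0.2019307 ]
```

View pics/w2.png

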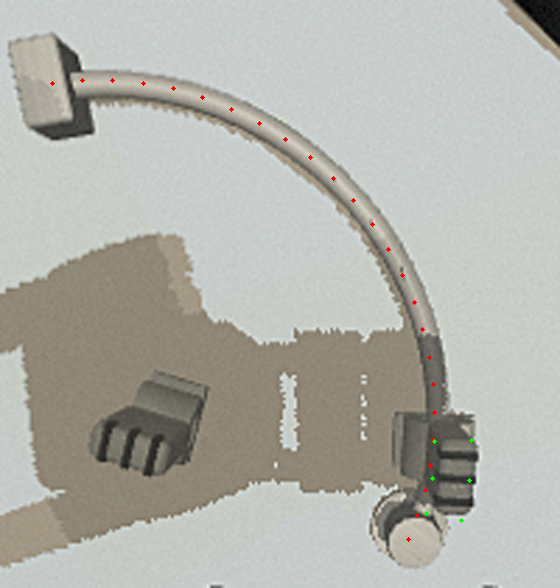

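Run:
```python
from plan import *
p=np.load("p.npy");a=np.radians(-0.7)+p[2]
plan(np.array([*(p[:2]+.14*np.array([np.cos(a),np.sin(a)])),.17]),np.degrees(a),3)
```

```text
rv [ 0.0143546  -0.00729613  0.06428415] d mm [ 32.68520862 -28.78357914 -31.8658466 ]
{'slide': [[2.8, 14.1, 10.8], [3.1, 14.1, 10.8], [3.4, 14.1, 10.7]], 'twist': [[0.005, -0.002, 0.021], [0.005, -0.002, 0.021], [0.005, -0.002, 0.021]]}
```

carry_out(
  grip=[0.1, 0.1, 0.1, 0.1, 0.1, 0.1],
  slide=[
    [2.8, 14, 11],
    [3, 14, 11],
    [3.4, 14, 11],
    [0, 0, 0],
    [0, 0, 0],
    [0, 0, 0],
  ],
  twist=[
    [0.005, -0.002, 0.02],
    [0.005, -0.002, 0.02],
    [0.005, -0.002, 0.02],
    [0, 0, 0],
    [0, 0, 0],
    [0, 0, 0],
  ],
)

```text
time_s: 3.45
position: [0.5851, -0.2246, 0.1686]
tcp_rot: [[0.829, 0.559, -0.003], [0.559, -0.829, 0.005], [0.0, -0.006, -1.0]]
force: [0.2, 0.3, 0.9]
opening: 0.546
```

```bash
python3 wv.py w3.png 140 20 350 240 2.7 -0.7
```

```text
3.45 [ 0.58507141 -0.22455869  0.16862673]
```

View pics/w3.png

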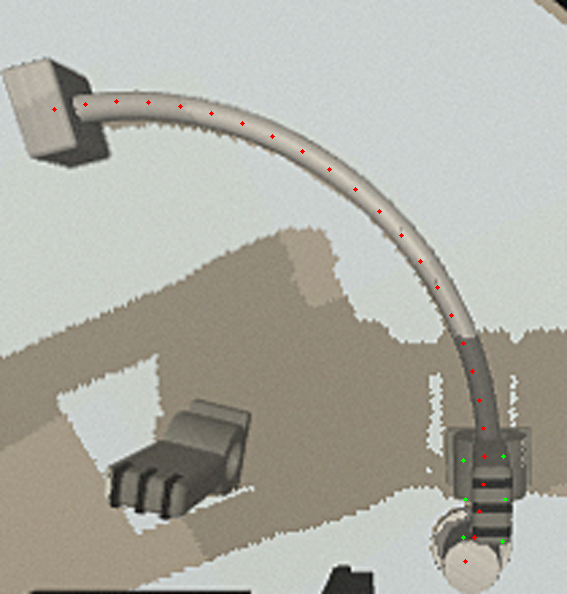

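```bash
cat > fit2.py <<'E'
from plan import *
from scipy.optimize import least_squares
import pickle
s,c=pickle.load(open("w3.png.pkl","rb"))
def up(q): q=np.array(q,float); return (q+.5)/2.7-.5+[140,20]
o=cv2.resize(c["color"][20:240,140:350,::-1],None,fx=2.7,fy=2.7,interpolation=cv2.INTER_CUBIC)
rod=up([(88,107),(150,107),(211,118),(270,136),(330,168),(381,211),(425,266),(455,319),(476,371),(486,418)])
blk=up([(40,110)]);post=up([(471,566)])
pl=up([(473,468),(508,468),(511,539),(474,539)])
R=pix2world(c,rod,.019)[:,:2];B=pix2world(c,blk,.03)[0,:2];P=pix2world(c,post,.03)[0,:2]
def pt(p,a): a=np.radians(a)+p[2]; return p[:2]+.14*np.array([np.cos(a),np.sin(a)])
f=lambda p:np.r_[np.hypot(*(R-p[:2]).T)-.14,pt(p,101)-B,pt(p,-20)-P]
r=least_squares(f,np.load("p.npy"));p=r.x
print("centre",p[:2],np.degrees(p[2])%360,np.round(r.fun*1e3,1))
Q=pix2world(c,pl,.08)[:,:2]
for q in [*Q,Q.mean(0)]: d=q-p[:2];print(q,np.hypot(*d),np.degrees(np.arctan2(*d[::-1])-p[2])%360)
for e in (Q[0]-Q[3],Q[1]-Q[2]): print("edge",np.hypot(*e),"x-axis minus (theta0+90):",np.degrees(np.arctan2(e[1],e[0])-p[2]-np.pi/2)%360)
np.save("p2.npy",p)
E
python3 fit2.py
python3 - <<'E'
import cv2
import pickle
s,c=pickle.load(open("w3.png.pkl","rb"))
cv2.imwrite("pics/w3z.png",cv2.resize(c["color"][165:235,290:350,::-1],None,fx=8,fy=8,interpolation=cv2.INTER_CUBIC))
E
```

```text
centre [ 0.50928329 -0.11263627] 304.97661499648166 [ 0.7 -0.2 -0.8 -0.   0.4  0.1 -0.6 -0.7 -0.1  0.1 -0.3  0.7 -0.7 -0.1]
[ 0.59385912 -0.21717986] 0.1344709381848528 3.996261806729251
[ 0.60070442 -0.22728805] 0.14663851157550972 3.591568775170913
[ 0.57972391 -0.24313506] 0.1482963828535572 353.3826640113361
[ 0.57227816 -0.23215381] 0.13510291340944763 352.8160357774592
[ 0.5866414 -0.2299392] 0.14051424997136502 358.42715541754694
edge 0.026267033458783628 x-axis minus (theta0+90): 359.77823953643315
edge 0.02629276368465735 x-axis minus (theta0+90): 2.0879027106022363
```

View pics/w3z.png

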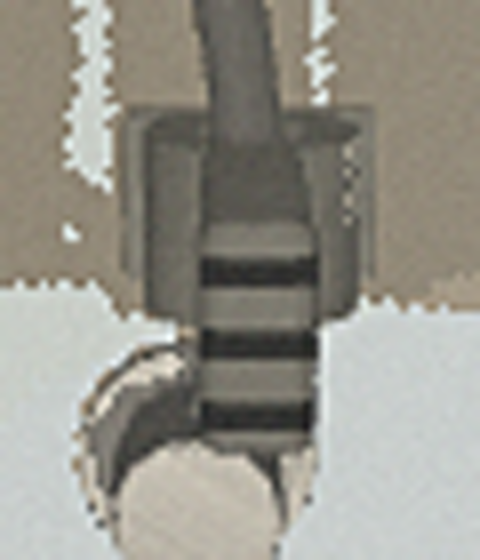

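```bash
cat >> fit2.py <<'E'
print("zoom picks")
Q=pix2world(c,(np.array([(203,222),(310,222),(312,445),(203,445)])+.5)/8-.5+[290,165],.08)[:,:2]
for q in [*Q,Q.mean(0)]: d=q-p[:2];print(q,np.hypot(*d),np.degrees(np.arctan2(*d[::-1])-p[2])%360)
for e in (Q[0]-Q[3],Q[1]-Q[2]): print("edge",np.hypot(*e),"x-axis world:",np.degrees(np.arctan2(e[1],e[0])), "rel",np.degrees(np.arctan2(e[1],e[0])-p[2]-np.pi/2)%360)
E
python3 fit2.py|sed -n '/zoom/,$p'; cp p2.npy p.npy
```

```text
zoom picks
[ 0.59446302 -0.21684914] 0.13459535189078486 4.284672440127508
[ 0.60152056 -0.22727104] 0.14713546613227588 3.8441877756159215
[ 0.57877967 -0.24334053] 0.14803158852932397 353.0232796989994
[ 0.57136936 -0.23241212] 0.13491083746764215 352.42344792118416
[ 0.58653315 -0.22996821] 0.14047891370467494 358.3837858579454
edge 0.027848219211431862 x-axis world: 33.97630444572724 rel 358.9996894492456
edge 0.027845584506204 x-axis world: 35.24633213276303 rel 0.26971713628137195
```

Run:
```python
from plan import *
plan(np.array([.5865,-.23,.044]),-55.4,7)
```

```text
rv [-0.00597101 -0.00037166 -0.01035687] d mm [   1.49109741   -5.57501546 -124.76027938]
{'slide': [[0, 1, 18], [0, 1, 18], [0, 1, 18], [0, 1, 18], [0, 1, 18], [0, 1, 18], [0, 1, 18]], 'twist': [[-0.001, -0.0, -0.001], [-0.001, -0.0, -0.001], [-0.001, -0.0, -0.001], [-0.001, -0.0, -0.001], [-0.001, -0.0, -0.001], [-0.001, -0.0, -0.001], [-0.001, -0.0, -0.001]]}
```

carry_out(
  grip=[0.1, 0.1, 0.1, 0.1, 0.1, 0.1],
  slide=[
    [-1, 2.7, 10],
    [-1, 2.7, 20],
    [0, 0, 20],
    [0, 0, 15],
    [0, 0, 0],
    [0, 0, 0],
  ],
  twist=[
    [-0.003, 0, -0.005],
    [-0.003, 0, -0.005],
    [0, 0, 0],
    [0, 0, 0],
    [0, 0, 0],
    [0, 0, 0],
  ],
)

```text
time_s: 4.1
position: [0.5859, -0.2288, 0.1035]
tcp_rot: [[0.821, 0.571, 0.004], [0.571, -0.821, -0.002], [0.002, 0.004, -1.0]]
force: [0.5, 0.4, -0.4]
opening: 0.549
```

```bash
python3 - <<'E'
from plan import *
plan(np.array([.5865,-.23,.044]),-55.4,4)
E
python3 wv.py w4.png 190 40 440 240 3 -1.6
```

```text
rv [ 0.00418038 -0.00183779  0.00412301] d mm [  0.57259574  -1.24535207 -59.45298763]
{'slide': [[-0.1, 0.3, 14.9], [-0.1, 0.3, 14.9], [-0.1, 0.3, 14.9], [-0.1, 0.3, 14.9]], 'twist': [[0.001, -0.0, 0.001], [0.001, -0.0, 0.001], [0.001, -0.0, 0.001], [0.001, -0.0, 0.001]]}
4.1 [ 0.5859274  -0.22875465  0.10345299]
```

View pics/w4.png

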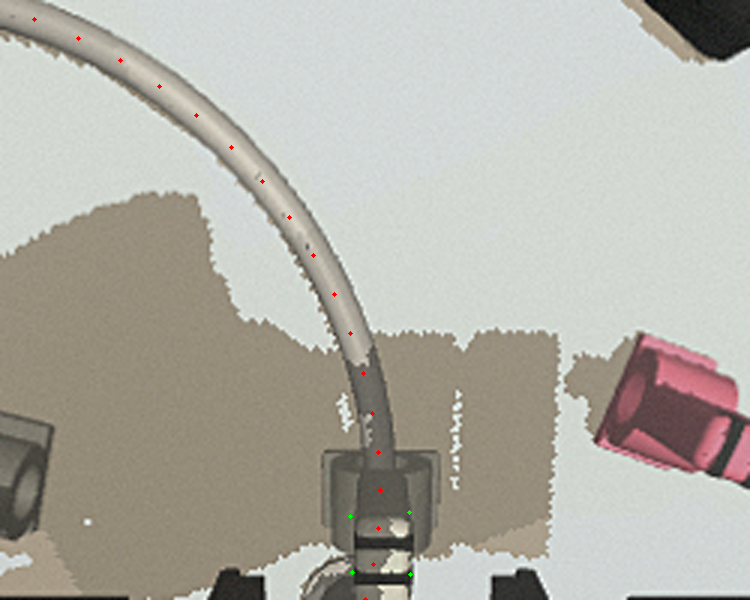

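The plate, at columns 355–412, sits between the fingers with room on both sides, so I'll descend and close.

carry_out(
  grip=[0.1, 0.1, 0.1, 0.1, 0.1, 0.1, -1, -1, -1, -1, -1],
  slide=[
    [0, 0.5, 15],
    [0, 0.5, 15],
    [0, 0, 15],
    [0, 0, 13],
    [0, 0, 0],
    [0, 0, 0],
    [0, 0, 0],
    [0, 0, 0],
    [0, 0, 0],
    [0, 0, 0],
    [0, 0, 0],
  ],
  twist=[
    [0.002, -0.001, 0.002],
    [0.002, -0.001, 0.002],
    [0, 0, 0],
    [0, 0, 0],
    [0, 0, 0],
    [0, 0, 0],
    [0, 0, 0],
    [0, 0, 0],
    [0, 0, 0],
    [0, 0, 0],
    [0, 0, 0],
  ],
)

```text
time_s: 5.25
position: [0.5884, -0.2307, 0.0431]
tcp_rot: [[0.823, 0.568, 0.004], [0.568, -0.823, -0.003], [0.002, 0.005, -1.0]]
force: [-0.9, 1.0, 0.9]
opening: 0.184
```

```bash
cat > st.py <<'E'
from plan import *
s=bot.read_state();p=np.load("p.npy");d=s["position"][:2]-p[:2]
Y=s["tcp_rot"][:,1]
print("t",round(s["time_s"],2),"pos",s["position"].round(4),"r mm",round(np.hypot(*d)*1e3,2),"a",round((np.degrees(np.arctan2(d[1],d[0])-p[2])+180)%360-180,2),"yaw_rel",round((np.degrees(np.arctan2(Y[1],Y[0])-p[2])+180)%360-180,2),"F tool",(s["tcp_rot"].T@s["force"]).round(1),"M",(s["tcp_rot"].T@s["moment"]).round(2),"open mm",round(s["opening"]*87,1),"z axis",s["tcp_rot"][:,2].round(4),"q6",s["joint_positions"][5].round(1))
E
python3 st.py
```

```text
t 5.25 pos [ 0.5884 -0.2307  0.0431] r mm 142.08 a -1.15 yaw_rel -0.37 F tool [-0.2 -1.3 -0.9] M [ 0.13 -0.18 -0.04] open mm 16.0 z axis [ 0.004  -0.0027 -1.    ] q6 23.9
```

carry_out(
  grip=[-1, -1, -1, -1, -1, -1],
  slide=[
    [4.2, -0.06, 0],
    [5.6, -0.11, 0],
    [5.6, -0.11, 0],
    [5.6, -0.11, 0],
    [5.6, -0.11, 0],
    [0, 0, 0],
  ],
  twist=[
    [0, 0, -0.03],
    [0, 0, -0.04],
    [0, 0, -0.04],
    [0, 0, -0.04],
    [0, 0, -0.04],
    [0, 0, 0],
  ],
)

```text
time_s: 5.85
position: [0.61, -0.212, 0.043]
tcp_rot: [[0.691, 0.723, 0.004], [0.723, -0.691, -0.002], [0.001, 0.005, -1.0]]
force: [-0.3, 0.4, -0.5]
opening: 0.158
```

```bash
python3 st.py
```

```text
t 5.85 pos [ 0.61  -0.212  0.043] r mm 141.49 a 10.41 yaw_rel 11.31 F tool [ 0.1 -0.5  0.5] M [ 0.01 -0.12  0.04] open mm 13.8 z axis [ 0.0042 -0.0023 -1.    ] q6 14.7
```

carry_out(
  grip=[-1, -1, -1, -1, -1, -1, -1, -1, -1, -1],
  slide=[
    [5.6, -0.15, 0],
    [5.6, -0.15, 0],
    [5.6, -0.11, 0],
    [5.6, -0.11, 0],
    [5.6, -0.11, 0],
    [5.6, -0.11, 0],
    [5.6, -0.11, 0],
    [5.6, -0.11, 0],
    [5.6, -0.11, 0],
    [0, 0, 0],
  ],
  twist=[
    [0, 0, -0.036],
    [0, 0, -0.038],
    [0, 0, -0.04],
    [0, 0, -0.04],
    [0, 0, -0.04],
    [0, 0, -0.04],
    [0, 0, -0.04],
    [0, 0, -0.04],
    [0, 0, -0.04],
    [0, 0, 0],
  ],
)

```text
time_s: 6.85
position: [0.639, -0.1677, 0.043]
tcp_rot: [[0.375, 0.927, 0.004], [0.927, -0.375, -0.002], [-0.001, 0.004, -1.0]]
force: [0.3, 1.0, -0.4]
opening: 0.156
```

```bash
python3 st.py; python3 wv.py w5.png 120 20 440 240 2.4 32
```

```text
t 6.85 pos [ 0.639  -0.1677  0.043 ] r mm 140.95 a 32.04 yaw_rel 33.02 F tool [ 1.1 -0.1  0.4] M [ 0.09 -0.02  0.07] open mm 13.6 z axis [ 0.0038 -0.0025 -1.    ] q6 -2.3
6.85 [ 0.63903667 -0.16767888  0.04295105]
```

View pics/w5.png

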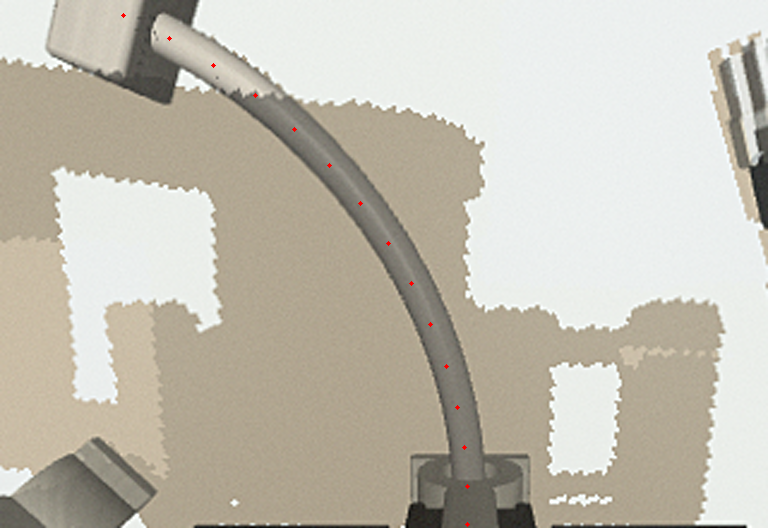

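The view shows the holder gripped and following the rod, with the bore centred on it. Forces are about 1 N, so I'll carry on.

carry_out(
  grip=[-1, -1, -1, -1, -1, -1, -1, -1, -1, -1, -1, -1],
  slide=[
    [5.6, -0.11, 0],
    [5.6, -0.11, 0],
    [5.6, -0.11, 0],
    [5.6, -0.11, 0],
    [5.6, -0.11, 0],
    [5.6, -0.11, 0],
    [5.6, -0.11, 0],
    [5.6, -0.11, 0],
    [5.6, -0.11, 0],
    [5.6, -0.11, 0],
    [5.6, -0.11, 0],
    [0, 0, 0],
  ],
  twist=[
    [0, 0, -0.036],
    [0, 0, -0.038],
    [0, 0, -0.04],
    [0, 0, -0.04],
    [0, 0, -0.04],
    [0, 0, -0.04],
    [0, 0, -0.04],
    [0, 0, -0.04],
    [0, 0, -0.04],
    [0, 0, -0.04],
    [0, 0, -0.04],
    [0, 0, 0],
  ],
)

```text
time_s: 8.1
position: [0.6494, -0.1063, 0.043]
tcp_rot: [[-0.077, 0.997, 0.005], [0.997, 0.077, -0.004], [-0.004, 0.004, -1.0]]
force: [0.3, 0.2, -0.7]
opening: 0.16
```

```bash
python3 st.py
```

```text
t 8.1 pos [ 0.6494 -0.1063  0.043 ] r mm 140.26 a 57.6 yaw_rel 59.43 F tool [0.2 0.3 0.7] M [ 0.06 -0.05 -0.03] open mm 13.9 z axis [ 0.0046 -0.0037 -1.    ] q6 -23.3
```

carry_out(
  grip=[-1, -1, -1, -1, -1, -1, -1, -1, -1],
  slide=[
    [5.6, -0.02, 0],
    [5.6, -0.02, 0],
    [5.6, -0.05, 0],
    [5.6, -0.08, 0],
    [5.6, -0.08, 0],
    [5.6, -0.08, 0],
    [5.6, -0.11, 0],
    [5.6, -0.11, 0],
    [0, 0, 0],
  ],
  twist=[
    [0, 0, -0.034],
    [0, 0, -0.034],
    [0, 0, -0.036],
    [0, 0, -0.038],
    [0, 0, -0.038],
    [0, 0, -0.038],
    [0, 0, -0.038],
    [0, 0, -0.038],
    [0, 0, 0],
  ],
)

```text
time_s: 9.0
position: [0.6394, -0.0604, 0.043]
tcp_rot: [[-0.383, 0.924, 0.006], [0.924, 0.383, -0.004], [-0.006, 0.004, -1.0]]
force: [0.5, 0.3, -0.7]
opening: 0.159
```

```bash
python3 st.py; python3 wv.py w6.png 220 80 420 240 3.5 32
```

```text
t 9.0 pos [ 0.6394 -0.0604  0.043 ] r mm 140.19 a 76.92 yaw_rel 77.55 F tool [0.1 0.5 0.7] M [ 0.03 -0.05 -0.02] open mm 13.9 z axis [ 0.0057 -0.0042 -1.    ] q6 -37.7
9.0 [ 0.63935904 -0.06035074  0.04300226]
```

View pics/w6.png

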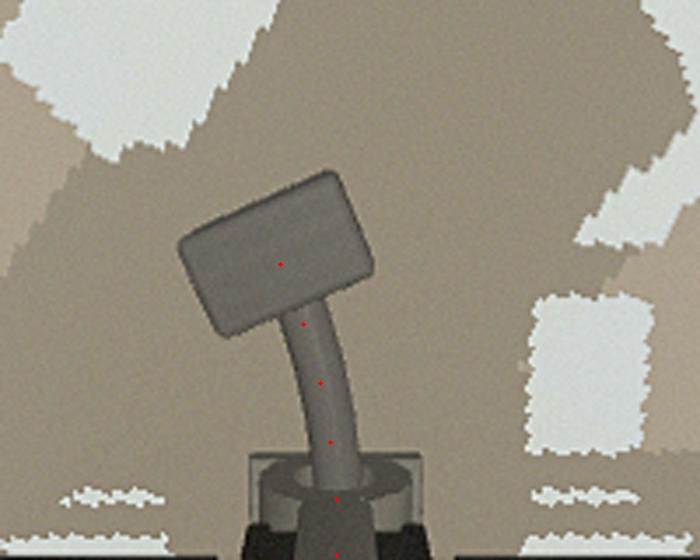

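carry_out(
  grip=[-1, -1, -1, -1, -1, -1],
  slide=[
    [5.6, -0.11, 0],
    [5.6, -0.11, 0],
    [5.6, -0.11, 0],
    [5.6, -0.11, 0],
    [3, -0.05, 0],
    [0, 0, 0],
  ],
  twist=[
    [0, 0, -0.038],
    [0, 0, -0.038],
    [0, 0, -0.038],
    [0, 0, -0.038],
    [0, 0, -0.02],
    [0, 0, 0],
  ],
)

```text
time_s: 9.65
position: [0.629, -0.0393, 0.043]
tcp_rot: [[-0.538, 0.843, 0.009], [0.843, 0.538, -0.006], [-0.009, 0.004, -1.0]]
force: [-0.3, 1.0, -0.8]
opening: 0.158
```

```bash
python3 st.py; python3 wv.py w7.png 220 80 420 240 3.5 32
```

```text
t 9.65 pos [ 0.629  -0.0393  0.043 ] r mm 140.4 a 86.5 yaw_rel 87.57 F tool [1.1 0.3 0.8] M [ 0.01 -0.04  0.01] open mm 13.7 z axis [ 0.0086 -0.0055 -0.9999] q6 -46.0
9.65 [ 0.62902793 -0.03933057  0.04303037]
```

View pics/w7.png

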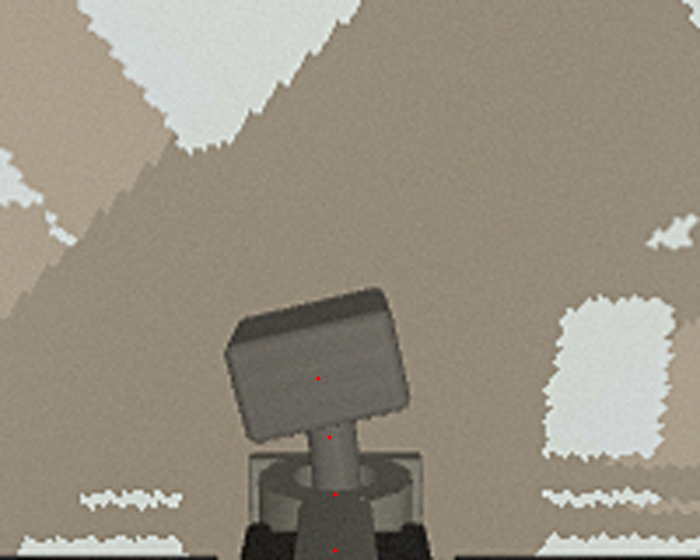

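carry_out(
  grip=[-1, -1, -1, -1, -1],
  slide=[
    [2, -0.03, 0],
    [2, -0.03, 0],
    [2, -0.03, 0],
    [1.5, -0.03, 0],
    [0, 0, 0],
  ],
  twist=[
    [0, 0, -0.013],
    [0, 0, -0.013],
    [0, 0, -0.013],
    [0, 0, -0.01],
    [0, 0, 0],
  ],
)

```text
time_s: 10.2
position: [0.6253, -0.0339, 0.0431]
tcp_rot: [[-0.58, 0.815, 0.01], [0.815, 0.58, -0.006], [-0.011, 0.004, -1.0]]
force: [0.1, 0.1, -1.2]
opening: 0.158
```

```bash
python3 st.py; python3 wv.py w8.png 220 80 420 240 3.5 32
```

```text
t 10.2 pos [ 0.6253 -0.0339  0.0431] r mm 140.24 a 89.19 yaw_rel 90.48 F tool [0.1 0.1 1.2] M [-0.  0. -0.] open mm 13.8 z axis [ 0.0099 -0.0061 -0.9999] q6 -48.5
10.2 [ 0.6253166  -0.0338663   0.04306277]
```

View pics/w8.png

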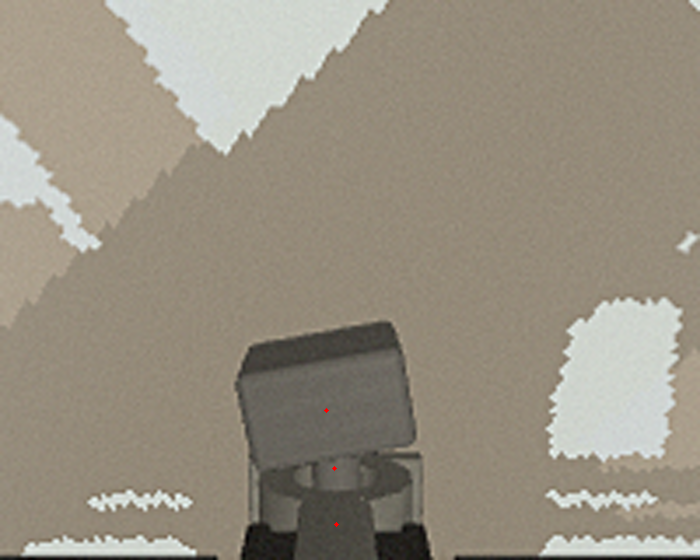

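carry_out(
  grip=[-1, -1, -1],
  slide=[
    [1.5, -0.03, 0],
    [1.5, -0.03, 0],
    [0, 0, 0],
  ],
  twist=[
    [0, 0, -0.008],
    [0, 0, -0.008],
    [0, 0, 0],
  ],
)

```text
time_s: 10.55
position: [0.6235, -0.0314, 0.043]
tcp_rot: [[-0.594, 0.805, 0.01], [0.805, 0.594, -0.006], [-0.011, 0.004, -1.0]]
force: [-0.3, -1.2, -0.3]
opening: 0.161
```

```bash
python3 st.py
```

```text
t 10.55 pos [ 0.6235 -0.0314  0.043 ] r mm 140.18 a 90.45 yaw_rel 91.45 F tool [-0.8 -1.   0.3] M [0.02 0.04 0.04] open mm 14.0 z axis [ 0.01   -0.0061 -0.9999] q6 -49.2
```

carry_out(
  grip=[-1, -1, -1],
  slide=[
    [1.5, -0.03, 0],
    [1.5, -0.03, 0],
    [0, 0, 0],
  ],
  twist=[
    [0, 0, -0.008],
    [0, 0, -0.008],
    [0, 0, 0],
  ],
)

```text
time_s: 10.85
position: [0.6223, -0.0296, 0.0431]
tcp_rot: [[-0.608, 0.794, 0.012], [0.794, 0.608, -0.008], [-0.013, 0.005, -1.0]]
force: [0.2, -0.7, -2.0]
opening: 0.16
```

```bash
python3 st.py; python3 wv.py w9.png 220 80 420 240 3.5 32
```

```text
t 10.85 pos [ 0.6223 -0.0296  0.0431] r mm 140.23 a 91.31 yaw_rel 92.49 F tool [-0.7 -0.3  2. ] M [ 0.12 -0.11 -0.03] open mm 13.9 z axis [ 0.0118 -0.0077 -0.9999] q6 -50.0
10.85 [ 0.62231445 -0.02963687  0.04312041]
```

View pics/w9.png

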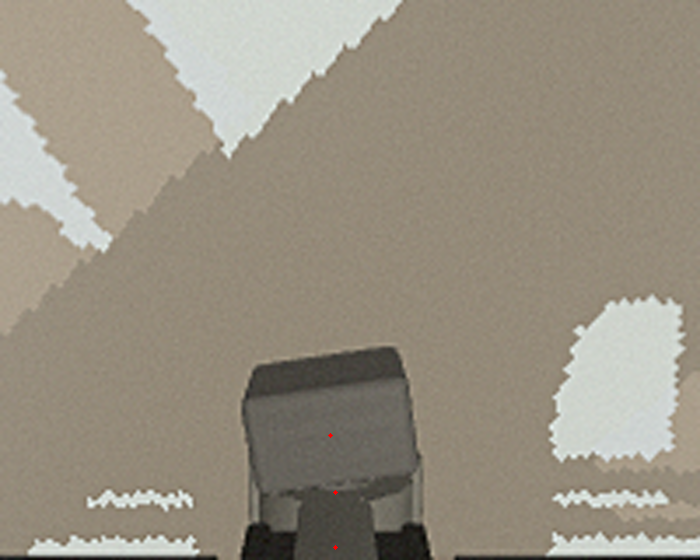

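carry_out(
  grip=[-1, -1],
  slide=[
    [2, -0.03, 0],
    [2, -0.03, 0],
  ],
  twist=[
    [0, 0, -0.006],
    [0, 0, -0.006],
  ],
)

```text
time_s: 11.1
position: [0.622, -0.0288, 0.0433]
tcp_rot: [[-0.619, 0.785, 0.017], [0.785, 0.62, -0.012], [-0.02, 0.006, -1.0]]
force: [3.0, -5.6, -4.7]
opening: 0.159
```

```bash
python3 st.py
```

```text
t 11.1 pos [ 0.622  -0.0288  0.0433] r mm 140.46 a 91.65 yaw_rel 93.31 F tool [-6.2 -1.2  4.8] M [ 0.4  -1.2  -0.14] open mm 13.8 z axis [ 0.0167 -0.0119 -0.9998] q6 -50.5
```

Contact now shows: −6 N along x, and the tool moved 0.9 mm of the 4 mm commanded. I'll level the small pitch while keeping a light push, then check.

carry_out(
  grip=[-1, -1, -1],
  slide=[
    [1, 0, 0],
    [1, 0, 0],
    [1, 0, 0],
  ],
  twist=[
    [0, 0.01, 0],
    [0, 0.012, 0],
    [0, 0.012, 0],
  ],
)

```text
time_s: 11.4
position: [0.6226, -0.0293, 0.0433]
tcp_rot: [[-0.622, 0.783, 0.001], [0.783, 0.622, 0.011], [0.008, 0.007, -1.0]]
force: [2.3, -5.5, -4.2]
opening: 0.159
```

```bash
python3 st.py; python3 wv.py w10.png 220 80 420 240 3.5 32
```

```text
t 11.4 pos [ 0.6226 -0.0293  0.0433] r mm 140.69 a 91.35 yaw_rel 93.48 F tool [-5.8 -1.7  4.1] M [ 0.31 -1.12 -0.16] open mm 13.8 z axis [ 7.000e-04  1.070e-02 -9.999e-01] q6 -52.3
11.4 [ 0.62262288 -0.02928846  0.04332833]
```

View pics/w10.png

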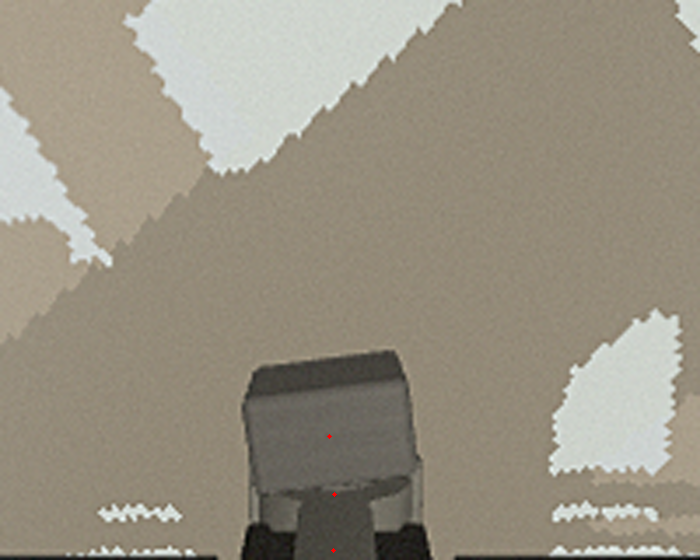

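carry_out(
  grip=[-1, -1, 0.1, 0.1, 0.1, 0.1, 0.1],
  slide=[
    [0.3, 0, 0.3],
    [0, 0, 0],
    [0, 0, 0],
    [0, 0, 0],
    [0, 0, 0],
    [0, 0, 0],
    [0, 0, 0],
  ],
  twist=[
    [0, -0.003, 0],
    [0, 0, 0],
    [0, 0, 0],
    [0, 0, 0],
    [0, 0, 0],
    [0, 0, 0],
    [0, 0, 0],
  ],
)

```text
time_s: 12.15
position: [0.6193, -0.0252, 0.0433]
tcp_rot: [[-0.62, 0.785, -0.004], [0.785, 0.62, 0.015], [0.015, 0.006, -1.0]]
force: [-0.1, -0.6, 0.6]
opening: 0.503
```

```bash
python3 st.py; python3 wv.py w11.png 220 80 420 240 3.5 32
```

```text
t 12.15 pos [ 0.6193 -0.0252  0.0433] r mm 140.51 a 93.49 yaw_rel 93.33 F tool [-0.4 -0.5 -0.6] M [ 0.09 -0.04 -0.  ] open mm 43.8 z axis [-0.0043  0.0151 -0.9999] q6 -52.1
12.15 [ 0.61930579 -0.0252364   0.04325205]
```

View pics/w11.png

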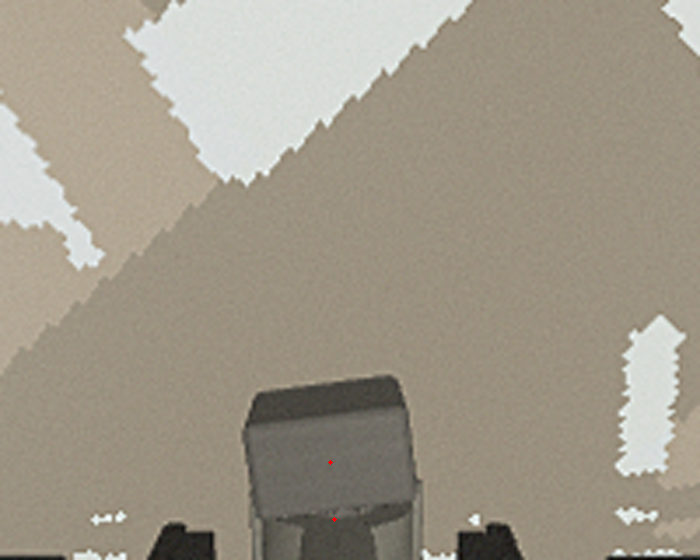

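Released cleanly. I'll withdraw straight up and look.

carry_out(
  grip=[0.1, 0.1, 0.1, 0.1, 0.1, 0.1, 0.1, 0.1, 0.1, 0.1],
  slide=[
    [0, 0, -10],
    [0, 0, -15],
    [0, 0, -20],
    [0, 0, -25],
    [0, 0, -30],
    [-20, 0, -30],
    [-30, 0, -20],
    [-30, 0, 0],
    [-20, 0, 0],
    [0, 0, 0],
  ],
  twist=[
    [0, 0, 0],
    [0, 0, 0],
    [0, 0, 0],
    [0, 0, 0],
    [0, 0, 0],
    [0, 0, 0],
    [0, 0, 0],
    [0, 0, 0],
    [0, 0, 0],
    [0, 0, 0],
  ],
)

```text
time_s: 13.2
position: [0.6845, -0.1081, 0.2118]
tcp_rot: [[-0.621, 0.784, 0.006], [0.784, 0.621, 0.012], [0.006, 0.012, -1.0]]
force: [-0.5, 0.1, 0.2]
opening: 0.551
```

```bash
python3 st.py; python3 wv.py w12.png 220 80 420 240 3.5 90
python3 - <<'E'
from h import *
c=bot.capture("scene");im=c["color"][:,:,::-1]
cv2.imwrite("pics/scene2.png",cv2.resize(im[110:250,200:360],None,fx=4.2,fy=4.2,interpolation=cv2.INTER_CUBIC))
E
```

```text
t 13.2 pos [ 0.6845 -0.1081  0.2118] r mm 175.23 a 56.51 yaw_rel 93.42 F tool [ 0.4 -0.3 -0.2] M [ 0.08 -0.04  0.02] open mm 47.9 z axis [ 0.0056  0.0118 -0.9999] q6 -57.2
13.2 [ 0.68445447 -0.10808124  0.21175716]
```

View pics/w12.png

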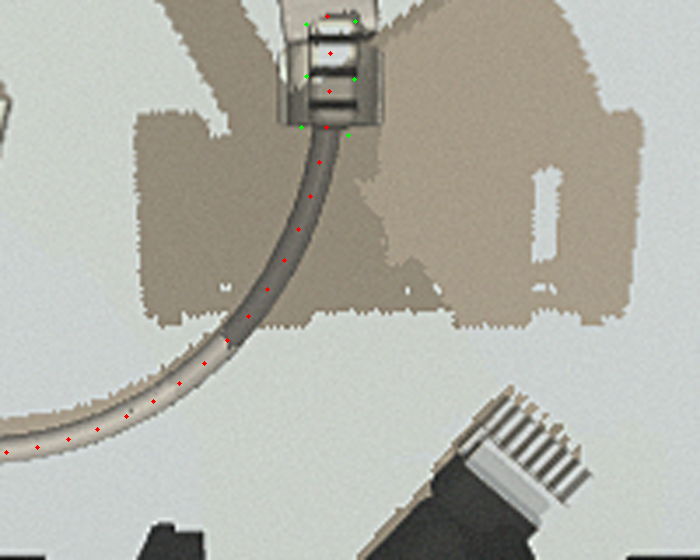

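View pics/scene2.png

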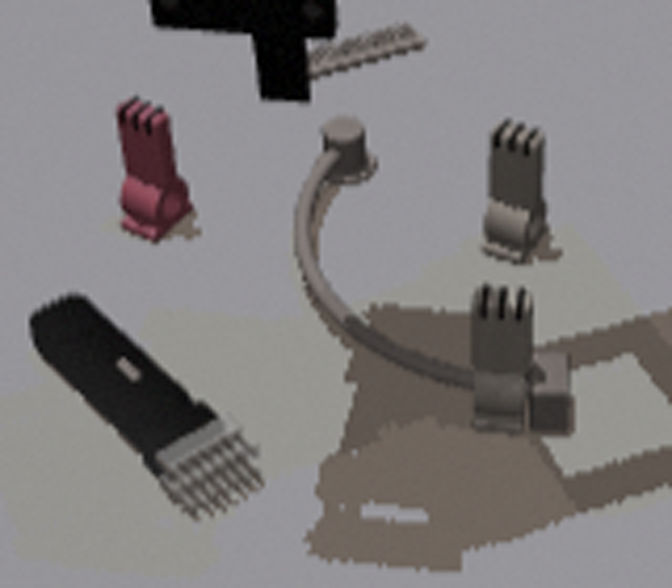

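The holder stands at the block, with its foot edge at about (525,425) touching the block's face at about (530,425). The spare and trimmer look undisturbed. I'll check the gap closer and compare with the first frames.

Run:
```python
from h import *
s,c=wristcam();im=c["color"][40:125,270:355,::-1]
a=cv2.resize(im,(395,395),interpolation=cv2.INTER_CUBIC)
t=bot.capture("top")["color"][:,:,::-1];cv2.imwrite("pics/top_end.png",t)
b=cv2.resize(t[180:225,315:360],(395,395),interpolation=cv2.INTER_CUBIC)
cv2.imwrite("pics/gap.png",np.hstack([a,b]))
t0=cv2.imread("pics/top0.png");d=cv2.absdiff(t0,t).max(2)
v=np.hstack([t0[90:280,300:500],t[90:280,300:500],])
cv2.imwrite("pics/cmp.png",cv2.resize(v,None,fx=2,fy=2))
```

```text
(no output)
```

View pics/gap.png

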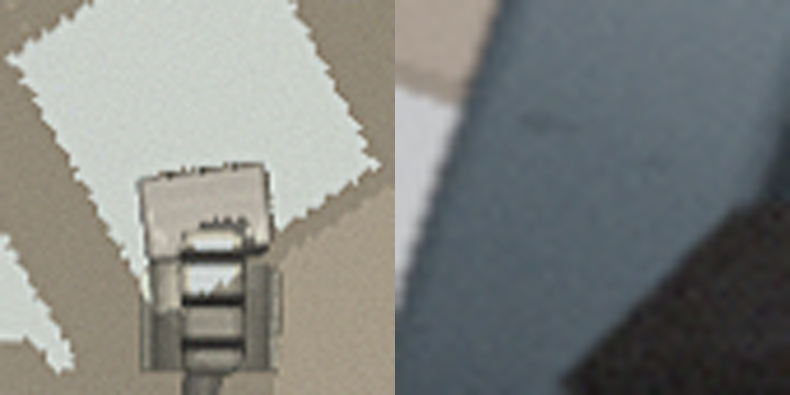

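View pics/cmp.png

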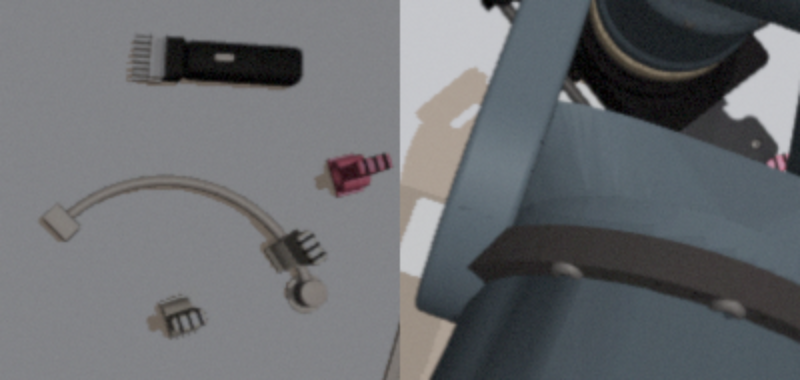

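The arm blocks the top camera, so I'll move it aside at height for an unobstructed check.

carry_out(
  grip=[0.1, 0.1, 0.1, 0.1, 0.1, 0.1, 0.1, 0.1, 0.1, 0.1, 0.1, 0.1],
  slide=[
    [31, 8, -5],
    [31, 8, -5],
    [31, 8, 0],
    [31, 8, 0],
    [31, 8, 0],
    [31, 8, 0],
    [31, 8, 0],
    [31, 8, 0],
    [31, 8, 0],
    [31, 8, 0],
    [31, 8, 0],
    [31, 8, 0],
  ],
  twist=[
    [0, 0, 0],
    [0, 0, 0],
    [0, 0, 0],
    [0, 0, 0],
    [0, 0, 0],
    [0, 0, 0],
    [0, 0, 0],
    [0, 0, 0],
    [0, 0, 0],
    [0, 0, 0],
    [0, 0, 0],
    [0, 0, 0],
  ],
)

```text
time_s: 14.6
position: [0.4997, 0.2659, 0.2234]
tcp_rot: [[-0.628, 0.778, -0.022], [0.778, 0.628, 0.017], [0.027, -0.006, -1.0]]
force: [0.7, 0.2, -0.0]
opening: 0.547
```

Run:
```python
from h import *
t=bot.capture("top")["color"][:,:,::-1];cv2.imwrite("pics/top_end2.png",t)
t0=cv2.imread("pics/top0.png")
v=np.hstack([t0[90:280,300:500],t[90:280,300:500]])
cv2.imwrite("pics/cmp2.png",cv2.resize(v,None,fx=2,fy=2))
a=bot.capture("scene")["color"][:,:,::-1][160:230,290:360]
cv2.imwrite("pics/gap2.png",np.hstack([cv2.resize(a,(395,395),interpolation=cv2.INTER_CUBIC),cv2.resize(t[180:225,315:360],(395,395),interpolation=cv2.INTER_CUBIC)]))
```

```text
(no output)
```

View pics/cmp2.png

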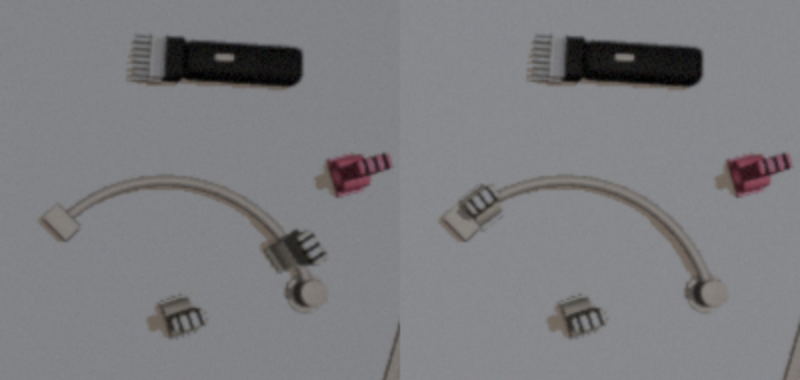

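View pics/gap2.png

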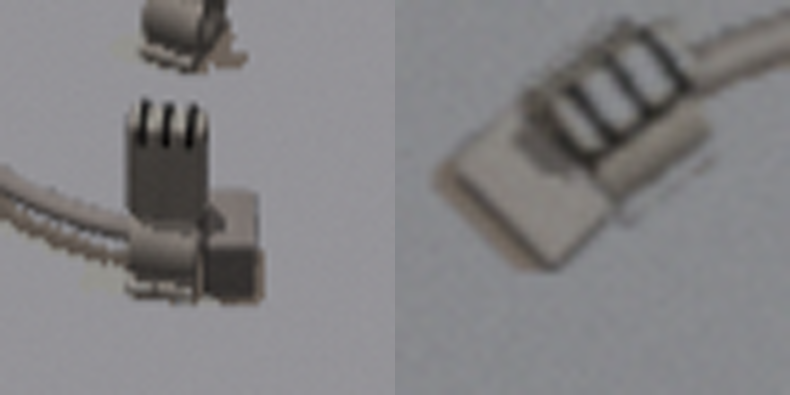

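```bash
python3 -c "
from rig import bot
s=bot.read_state();print(s['time_s'],abs(s['qvel']).max());print(bot.hand_in())"
```

```text
14.7 3.447753632613006
the job is handed in; nothing more can be done
None
```

I slid the threaded holder round the rail from a ≈ −2° to the end block, turning it with the bend. I then let go, lifted clear, moved the arm aside, and handed in at 14.7 s of the 35 s limit.

**Contact with the block:** At the end the tool met about 6 N from the block and moved only about 1 mm of a 4 mm command. The measured stop was a ≈ 91°, against about 90° expected, which is within my fit error of the arc. The highest force I read between moves was about 8 N in total.

**Last checks:** After release, the scene and top pictures show the holder upright on the rail. Its foot touches the block on the inner side. A small wedge is open on the outer side, because the holder and the block's face are about 10° apart there.

**Other objects:** Comparing the top pictures from before and after, I could see no movement of the spare, the trimmer or the pink holder.

**Things that disagreed:**
- When the gripper opened, the tool sprang about 5 mm forward. The holder stayed at the block.
- At hand-in the arm still read a small residual joint speed of up to 3.4 deg/s. It was well clear of everything.

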